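# Hang the rinsed orange cup on the slanted drying peg

### The arm

A 6-joint arm with a two-finger parallel gripper is mounted at the origin on the work surface. World frame = base frame: x ahead of the robot, y to its left, z up, the work surface at z = 0. Lengths are in m, angles in degrees, forces in N, time in s.
With the tool pointing down it reaches from about 0.3 to 0.75 m from the base axis. Payload 8.5 kg.
Tool frame: the origin (TCP) lies at the very end of the fingers, on their centre line; the grasp point (between the pads) lies 19 mm behind it; z points along the fingers, y is the line along which they close (so a half turn about z gives the same grasp; the last joint's range is limited). The gripper opens to 85 mm and grips with 20 to 120 N. Pads are 22 mm wide; open, the fingers measure 114 mm over their backs; the gripper's body (76 mm by 85 mm) begins 54 mm behind the grasp point. The pads swing forward as they close: fully open they stand 13 mm farther back than shut.
Start: joints at [53.096, 21.807, 74.336, -0, 83.858, -12.336], TCP at [0.229, 0.5, 0.231] pointing down, gripper open.
Joint ranges: [-178.18, 178.18], [-50.72, 133.34], [12.68, 142.11], [-81.47, 261.47], [9.98, 163.14], [-165.26, 165.26]. Speed limits (degrees/s): [136.94, 136.94, 180, 180, 180, 180].

### API

Orientations are given as a 3x3 rotation matrix whose columns are the frame's x, y, z axes.
In Python, from rig import env, optics, spotter gives the robot as it stands.
- The arm moves only by the shell command python3 -m crank 'ROWS' [FORCE]. ROWS is JSON, one flat list of numbers, 5 for each row, row after row: the finger opening in cm, from 0 to 8.54, then the shift along the tool's x, y, z in cm, then the turn about the tool's z in rad. A call has exactly 8 rows; each row shifts and turns the commanded pose from where the row before left it, along the tool's axes as they then stand; what a row does not reach is not made up. A row lasts 1/12 s, in which the tool goes at most 41.7 mm and 7.16 degrees, less where a joint would pass 70% of its speed; a pose out of reach is approached as far as the arm can. A call is refused whole if a number of a shift passes 4.17 or a number of a turn 0.125, either way. A call with a gripper value outside its range is refused whole. The fingers move at their own pace and stop on an object; FORCE is the grip in N (left out, the last holds). Time passes only in rows, so rows that do not move let the fingers close, or fill a call up. It gives the time, the measured TCP pose, the force, the opening and the grip force at its end, in the units of the state.
- env.observe(): the state, without advancing time (a new reading comes with each control period).
- optics.get_image(name): name is "scene" or "top" or "wrist"; returns a dict with "color" (480x640x3 uint8, red, green, blue), "intrinsics" (3x3 intrinsics, pixels), "pose" (4x4, takes a point from camera to world coordinates). Camera axes: x right, y up, looking along -z (the intrinsics and any distortion apply to the point x, -y, -z); pixel columns grow to the right and rows downward; lengths in m; the calibration is good to about 2 mm. A picture is of the moment at which its call begins. There is no depth.
- env.close_job(): hands the job in; it is judged then, once.
Trained networks look in a picture, given as the dict that the camera call returned (one of the last four; its "shot" number tells which), for a name from the list of things; names that differ only in an ending like _2 or _b are one class to them, and where a whole thing is asked for, a point or a joint stands for the part that bears it (a point fixed in the world has none). Each returns a list of dicts, best first, with "score" (0 to 1); they miss things now and then, are a little off and sometimes report something else, mostly with a low value. They report only what shows in the picture. A call takes as long as a camera call. They do not tell look-alikes from the thing itself.
- spotter.look_for(picture, query): "at" ([column, row] as shares, 0 to 1, of the picture: columns of its width, rows of its height, amid what is visible of it).
The state is a dict: "time_s": time; "q": joint angles; "qvel": joint speeds; "joint_efforts": joint torques, N m; "position": TCP position; "tool_rot": TCP orientation; "ft_force": force on the tool from outside, world axes, zero at the start; "wrist_torque": the same for the moment, N m; "grip_width": finger opening in m; "gripper_force": force on a finger pad.
Only numpy, scipy, OpenCV 4.12 (cv2) and the standard library are available. Lean on these libraries where they do the work, as an engineer would, in place of code of your own. Each camera call takes 0.05 s, during which the arm holds its last target. There are 200 camera calls.

### The job

Pick up the orange espresso cup, which stands mouth down on the bar, and slip it mouth first over the slanted peg of the drying stand, moving along the peg. Slide it down as far as it goes before you let go, then leave it hanging there; do not disturb the white cup or the milk pitcher.

Things in the scene. Friction and masses are not known exactly. Their poses are not given: they have to be found in the camera images.
- orange_cup: Orange handleless cup, loose, standing MOUTH DOWN: straight cylinder, outer diameter 60 mm, height 75 mm, wall 3 mm, 70 mm deep inside, 0.1 to 0.21 kg. Origin: centre of the open mouth rim (on the bar at the start); z runs from mouth to closed end (up at the start). Round, so yaw is free. Grip across its sides about 20 mm from the closed end.
- peg: Fixed slanted steel rod, diameter 24 mm, domed tip, on a wooden foot plate 160 x 130 x 18 mm. Origin: the rod's lower end, on the plate's top; z runs up along the rod, 35 degrees off vertical, leaning roughly to the robot's right (-y, +-30 degrees); y is level. Tip at z = 115 mm. Cup home (its inside on the tip): mouth centre at z = 45 mm. On release it drops sideways up to 15 mm onto the rod.
- white_cup: Bystander: white cup of exactly the same shape and size, loose, standing mouth down. Origin and axes as for the orange cup.
- pitcher: Bystander: small steel milk pitcher, loose, standing upright, rim diameter 72 mm, 85 mm high, with a loop handle on its +y side reaching to about 70 mm from its axis. Origin: centre of its underside, z up.
There are look-alikes about, which are no part of the job. There is more than one size of the orange_cup; the one meant has the size given above.

How it is judged (in metres and radians):
On the way:
1. the orange cup is slid down the peg to within 20 mm of home while still held by the gripper (z of orange_cup in the frame of peg between 0.02 and 0.065 m and x of orange_cup in the frame of peg between -0.03 and 0.03 m and y of orange_cup in the frame of peg between -0.03 and 0.03 m and angle between the z axis of orange_cup and the z axis of peg, either way round below 0.35 rad and contact force between the fingers and orange_cup above 0.5 N), for 0.1 s.
At the end, for the whole second after the job is handed in: The orange cup hangs at rest over the peg: its mouth centre 20 to 65 mm up the peg from the peg's origin (home is about 45) and within 30 mm of the peg's axis in x and y, its axis within 0.35 rad of the peg's (z of orange_cup in the frame of peg between 0.02 and 0.065 m and x of orange_cup in the frame of peg between -0.03 and 0.03 m and y of orange_cup in the frame of peg between -0.03 and 0.03 m and angle between the z axis of orange_cup and the z axis of peg, either way round below 0.35 rad and linear speed of orange_cup below 0.02 m/s); the robot touches nothing.
It fails at once if the white cup is moved more than 30 mm or tipped (distance of white_cup from where it was at the start of the episode above 0.03 m or angle between white_cup's own z axis and vertical above 0.4 rad).
It fails at once if the milk pitcher is moved more than 30 mm or tipped (distance of pitcher from where it was at the start of the episode above 0.03 m or angle between pitcher's own z axis and vertical above 0.4 rad).
It also fails if it takes over 46 s, if anything falls off the work surface, if the arm or the gripper's body presses on something with over 40 N, if the wrist force passes 120 N, or if a joint passes its speed limit or range.

## Working session

There is one attempt and no reset: what is moved stays moved. The work goes in short steps, Python scripts to look and compute and a shell command to move; the robot and the scene stay as the last step left them, time stands still between calls to the robot, and variables do not carry over. Pictures are saved under pics/ and viewed, at most 10 in all, crops included, and the job is handed in when it is done.

```bash
mkdir -p pics; ls; cat > h.py <<'E'
import numpy as np, cv2
from rig import env, optics, spotter
def shot(n,fn=None):
    p=optics.get_image(n)
    if fn: cv2.imwrite('pics/'+fn,p['color'][:,:,::-1])
    return p
def proj(p,X):
    T=np.linalg.inv(p['pose']); c=T[:3,:3]@np.array(X,float)+T[:3,3]
    u=np.array(p['intrinsics'])@np.array([c[0],-c[1],-c[2]]); return u[:2]/u[2]
def ray(p,uv):
    d=np.linalg.inv(p['intrinsics'])@np.array([uv[0],uv[1],1.]); T=np.array(p['pose'])
    return T[:3,3],T[:3,:3]@np.array([d[0],-d[1],-d[2]])
def onz(p,uv,z):
    o,d=ray(p,uv); return o+d*(z-o[2])/d[2]
E
python3 - <<'E'
from h import *
s=env.observe(); print(s['position'],np.round(s['tool_rot'],3),s['grip_width'])
ims=[]
for n in ['scene','top']:
    p=shot(n,n+'0.png'); print(n,{k:(v if k not in('color','pose','intrinsics') else 0) for k,v in p.items()})
    for q in ['orange_cup','peg','white_cup','pitcher']:
        for r in spotter.look_for(p,q)[:4]:
            uv=np.array(r['at'])*[640,480]; print(q,round(r['score'],2),uv.round(),onz(p,uv,.04).round(3))
    ims.append(p['color'])
E
```

```text
pics
[0.2284932  0.49996657 0.2307324 ] [[-0.909  0.416 -0.001]
 [ 0.416  0.909 -0.001]
 [ 0.    -0.001 -1.   ]] 0.08505177390508002
scene {'color': 0, 'intrinsics': 0, 'pose': 0, 'shot': 1}
orange_cup 0.83 [378. 206.] [0.432 0.073 0.04 ]
orange_cup 0.57 [284. 234.] [ 0.577 -0.075  0.04 ]
orange_cup 0.56 [303. 194.] [ 0.466 -0.084  0.04 ]
peg 0.76 [382. 296.] [0.63  0.155 0.04 ]
white_cup 0.79 [223. 169.] [ 0.473 -0.274  0.04 ]
white_cup 0.72 [383. 294.] [0.624 0.154 0.04 ]
pitcher 0.77 [222. 237.] [ 0.634 -0.186  0.04 ]
top {'color': 0, 'intrinsics': 0, 'pose': 0, 'shot': 2}
orange_cup 0.96 [354. 277.] [ 0.465 -0.075  0.04 ]
orange_cup 0.89 [353. 227.] [ 0.567 -0.073  0.04 ]
orange_cup 0.57 [281. 288.] [0.443 0.072 0.04 ]
peg 0.96 [243. 185.] [0.652 0.153 0.04 ]
white_cup 0.86 [453. 275.] [ 0.47  -0.276  0.04 ]
pitcher 0.81 [409. 195.] [ 0.634 -0.187  0.04 ]
```

```bash
ls pics
```

```text
scene0.png
top0.png
```

View pics/scene0.png

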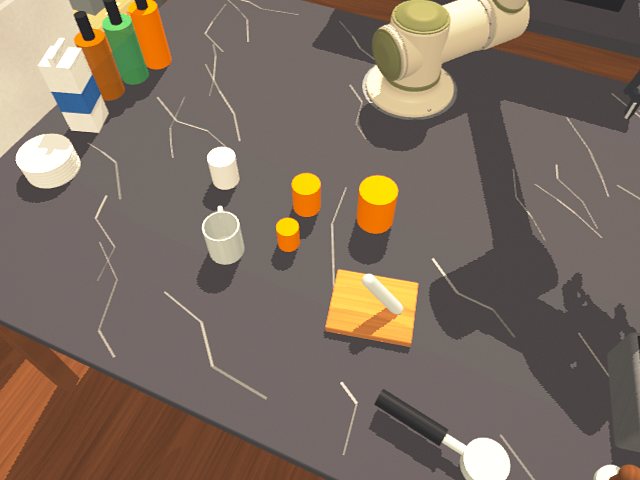

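View pics/top0.png

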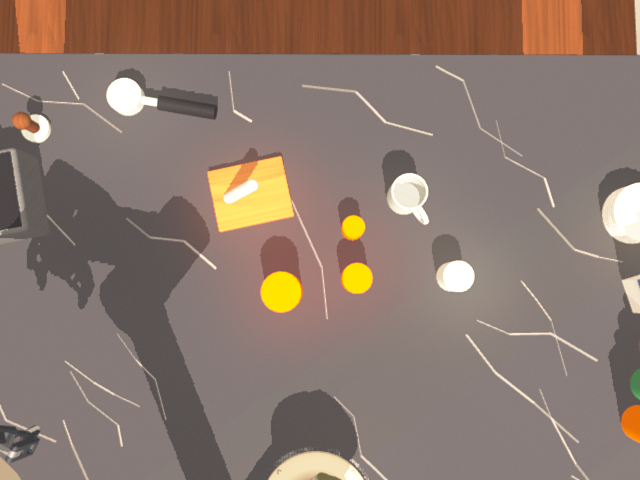

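```bash
cat > m.py <<'E'
from h import *
from scipy.optimize import least_squares
def comp(mask,uv,rad=40):
    n,l,s,c=cv2.connectedComponentsWithStats(mask.astype(np.uint8))
    i=min((k for k in range(1,n) if s[k,4]>30),key=lambda k:np.hypot(*(c[k]-uv))); return (l==i),s[i],c[i]
def mom(pts):
    h=cv2.convexHull(pts.astype(np.float32)); m=cv2.moments(h); return moms(m)
def moms(m):
    a=m['m00']; return np.array([m['m10']/a,m['m01']/a,np.sqrt(m['mu20']/a)*2,np.sqrt(m['mu02']/a)*2,m['mu11']/a/10])
def circ(c,r,a,b):
    t=np.linspace(0,2*np.pi,60)[:,None]; return c+r*(np.cos(t)*a+np.sin(t)*b)
def capsule(base,az,tilt,L=.115,r=.012):
    z=np.array([np.sin(tilt)*np.cos(az),np.sin(tilt)*np.sin(az),np.cos(tilt)])
    y=np.cross([0,0,1],z); y/=np.linalg.norm(y); x=np.cross(y,z)
    P=[circ(base,r,x,y)]+[circ(base+z*(L-r+r*np.sin(f)),r*np.cos(f),x,y) for f in np.linspace(0,1.5,8)]
    return np.vstack(P),z
E
python3 - <<'E'
from m import *
P={n:shot(n) for n in('top','scene')}
hs={n:cv2.cvtColor(P[n]['color'],cv2.COLOR_RGB2HSV).astype(int) for n in P}
for n in P:
    h=hs[n]; m=(h[...,1]>150)&(h[...,2]>120)
    for X in([.465,-.075],[.567,-.073],[.443,.072],):
        k,s,c=comp(m,proj(P[n],[*X,.04])); print(n,X,'bbox',s,c.round(1))
ex=np.eye(3)
def sil(p,x,y,d,H): return mom(np.array([proj(p,q) for z in(0,H) for q in circ(np.array([x,y,z]),d/2,ex[0],ex[1])]))
for X in([.465,-.075],[.567,-.073],[.443,.072]):
    obs={n:moms(cv2.moments(comp((hs[n][...,1]>150)&(hs[n][...,2]>120)&(hs[n][...,0]<25),proj(P[n],[*X,.04]))[0].astype(np.uint8),True)) for n in P}
    f=lambda v:np.concatenate([sil(P[n],*v)-obs[n] for n in P])
    r=least_squares(f,[*X,.06,.075]); print('cup',r.x.round(4),np.round(r.fun,1))
obs={}
for n in P:
    h=hs[n]; m=(h[...,1]<70)&(h[...,2]>110)
    k,s,c=comp(m,proj(P[n],[.652,.153,.06])); print(n,s,c); obs[n]=moms(cv2.moments(k.astype(np.uint8),True))
f=lambda v:np.concatenate([mom(np.array([proj(P[n],q) for q in capsule(np.array([v[0],v[1],.018]),v[2],v[3])[0]]))-obs[n] for n in P])
r=least_squares(f,[.64,.18,-1.5,.61]); print('peg',r.x.round(4),np.degrees(r.x[2:]),r.fun.round(1))
E
```

```text
top [0.465, -0.075] bbox [341 262  32  32 793] [356.4 277.6]
top [0.567, -0.073] bbox [341 215  24  26 480] [352.5 227.1]
top [0.443, 0.072] bbox [ 261  271   42   42 1371] [281.1 291.1]
scene [0.465, -0.075] bbox [ 291  173   30   44 1129] [306.1 194.2]
scene [0.567, -0.073] bbox [276 217  24  35 697] [287.7 234.1]
scene [0.443, 0.072] bbox [ 357  175   42   59 1981] [376.4 203.6]
cup [ 0.4705 -0.071   0.0684  0.0393] [ 1.6  0.6 -2.4 -1.6  4.3  1.6  1.6 -0.1  1.5 -0. ]
cup [ 0.5664 -0.0695  0.0615  0.0172] [ 0.8 -0.3  1.3 -2.6  0.8  1.1  0.7  1.9 -0.3 -0.1]
cup [0.446  0.0619 0.0901 0.0362] [-3.3  3.4 -2.9  1.7 -7.5 -5.1  1.   0.3  1.5  0.3]
top [224 179  34  25 411] [240.59610706 191.05839416]
scene [     0      0    620    480 167008] [256.17827888 244.32673285]
peg [ 0.64  0.18 -1.5   0.61] [-85.94366938  34.95042554] [ 3.100e+00 -2.900e+00  5.000e-01 -2.200e+00  1.200e+00  1.213e+02
  4.980e+01 -2.766e+02 -2.343e+02 -8.087e+02]
```

```bash
python3 - <<'E'
from m import *
P={n:shot(n) for n in('top','scene')}
for n in P: print(n,np.round(P[n]['intrinsics'],1).tolist(),np.round(P[n]['pose'],3).tolist(),[k for k in P[n]])
hs={n:cv2.cvtColor(P[n]['color'],cv2.COLOR_RGB2HSV).astype(int) for n in P}
ex=np.eye(3)
def hull(p,x,y,d,H): return np.array([proj(p,q) for z in(0,H) for q in circ(np.array([x,y,z]),d/2,ex[0],ex[1])])
for n in P:
    q=hull(P[n],.465,-.075,.06,.075); print(n,'pred bbox',q.min(0).round(),np.ptp(q,0).round())
    obs=moms(cv2.moments(comp((hs[n][...,1]>150)&(hs[n][...,2]>120)&(hs[n][...,0]<25),proj(P[n],[.465,-.075,.04]))[0].astype(np.uint8),True))
    print(obs)
    r=least_squares(lambda v:(mom(hull(P[n],*v,.06,.075))-obs)[:2],[.465,-.075]); print(n,r.x.round(4),(mom(hull(P[n],*r.x,.06,.075))-obs).round(1))
    im=P[n]['color']; a=proj(P[n],[.64,.16,.04]).astype(int); c=im[a[1]-50:a[1]+50,a[0]-70:a[0]+70]; b=proj(P[n],[.465,-.075,.04]).astype(int); c2=im[b[1]-50:b[1]+50,b[0]-70:b[0]+70]
    print(n,a-[70,50],b-[70,50])
    globals()['c_'+n]=np.vstack([c,c2])
cv2.imwrite('pics/crops.png',cv2.resize(np.hstack([c_top,c_scene]),None,fx=2.8,fy=2.8,interpolation=cv2.INTER_NEAREST)[:,:,::-1])
E
```

```text
top [[583.1, 0.0, 319.3], [0.0, 583.1, 234.7], [0.0, 0.0, 1.0]] [[0.004, 0.996, -0.084, 0.451], [-1.0, 0.004, -0.004, -0.009], [-0.004, 0.084, 0.996, 1.224], [0.0, 0.0, 0.0, 1.0]] ['color', 'intrinsics', 'pose', 'shot']
scene [[543.3, 0.0, 320.9], [0.0, 543.3, 233.4], [0.0, 0.0, 1.0]] [[-0.404, -0.748, 0.526, 1.122], [0.915, -0.33, 0.234, 0.249], [-0.002, 0.576, 0.818, 0.936], [0.0, 0.0, 0.0, 1.0]] ['color', 'intrinsics', 'pose', 'shot']
top pred bbox [339. 262.] [32. 31.]
[350.03529412 273.96470588  19.23586615  18.53822013  -4.29634602]
top [ 0.471  -0.0661] [-0.   0.  -3.6 -3.3  4.2]
top [169 141] [283 227]
scene pred bbox [292. 173.] [29. 44.]
[3.06339367e+02 2.01805430e+02 1.69137003e+01 1.67771123e+01
 5.75834511e-02]
scene [ 0.482  -0.0689] [ 0.   0.  -1.4  6.6  0.2]
scene [312 251] [237 144]
```

View pics/crops.png

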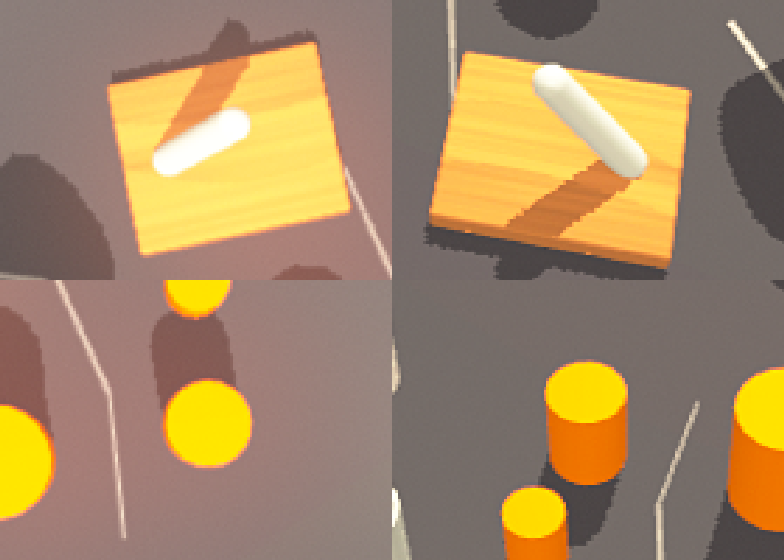

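```bash
python3 - <<'E'
from m import *
P={n:shot(n) for n in('top','scene')}
hs={n:cv2.cvtColor(P[n]['color'],cv2.COLOR_RGB2HSV).astype(int) for n in P}
ex=np.eye(3)
def hull(p,x,y,d,H): return np.array([proj(p,q) for z in(0,H) for q in circ(np.array([x,y,z]),d/2,ex[0],ex[1])])
obs={n:moms(cv2.moments(comp((hs[n][...,1]>150)&(hs[n][...,2]>120)&(hs[n][...,0]<45),proj(P[n],[.465,-.075,.04]))[0].astype(np.uint8),True)) for n in P}
f=lambda v:np.concatenate([mom(hull(P[n],*v))-obs[n] for n in P])
print('cup',(r:=least_squares(f,[.465,-.075,.06,.075])).x.round(4),r.fun.round(1))
print('cup fixed',(r:=least_squares(lambda v:f([*v,.06,.075]),[.465,-.075])).x.round(4),r.fun.round(1))
win={'top':(215,175,265,210),'scene':(355,265,410,320)}
obs={}
for n in P:
    h=hs[n]; m=np.zeros(h.shape[:2],bool); a,b,c,d=win[n]; m[b:d,a:c]=(h[b:d,a:c,1]<90)&(h[b:d,a:c,2]>120)
    k,s,c=comp(m,proj(P[n],[.652,.153,.06])); print(n,s,c); obs[n]=moms(cv2.moments(k.astype(np.uint8),True))
f=lambda v:np.concatenate([mom(np.array([proj(P[n],q) for q in capsule(np.array([v[0],v[1],.018]),v[2],v[3])[0]]))-obs[n] for n in P])
for r in (least_squares(f,[.64,.18,-1.3,.61]),least_squares(lambda v:f([*v,np.radians(35)]),[.64,.18,-1.3])):
    print('peg',r.x.round(4),np.degrees(r.x[2:]),r.fun.round(1))
E
```

```text
cup [ 0.4637 -0.0786  0.0611  0.0744] [-0.2  0.2  0.1 -0.2 -0.1 -0.3  0.   0.1  0.1  0. ]
cup fixed [ 0.4638 -0.0784] [-0.2  0.1 -0.2 -0.4 -0.1 -0.2  0.  -0.2  0.   0. ]
top [223 179  35  25 434] [240.48617512 191.03917051]
scene [362 273  41  41 647] [381.88871716 293.3122102 ]
peg [ 0.6277  0.1861 -1.3104  0.6156] [-75.07902858  35.27033654] [-0.3  0.2 -0.5  0.5 -0.1  0.3 -0.5 -0.2 -1.6 -1. ]
peg [ 0.6289  0.1858 -1.3243] [-75.87510208] [-0.2 -0.1 -0.6  0.2  0.   0.  -0.3 -0.4 -1.3 -1. ]
```

```bash
python3 -m crank '[8.5,-1.5,-1.4,0,0, 8.5,-2.8,-2.6,0.5,0, 8.5,-2.8,-2.6,0.5,0, 8.5,-2.8,-2.6,0.5,0, 8.5,-2.8,-2.6,0.5,0, 8.5,-2.8,-2.6,0.5,0, 8.5,-2.8,-2.6,0.5,0, 8.5,-2.8,-2.6,0.5,0]' 20; python3 -m crank '[8.5,-2.8,-2.6,0.5,0, 8.5,-2.8,-2.6,0.5,0, 8.5,-2.8,-2.6,0.5,0, 8.5,-2.8,-2.6,0.5,0, 8.5,-2.8,-2.6,0.5,0, 8.5,-2.8,-2.6,0.5,0, 8.5,-2.8,-2.6,0,0, 8.5,-2.8,-2.6,0,0]'
python3 - <<'E'
from h import *
s=env.observe(); print(s['time_s'],s['position'],np.round(s['tool_rot'],3)); R=np.array(s['tool_rot'])
print('to cup, tool cm',100*R.T@(np.array([.464,-.078,.034])-s['position']))
E
```

```text
time_s: 1.47
position: [0.3393, 0.2326, 0.1964]
tool_rot: [[-0.91, 0.415, 0.001], [0.415, 0.91, 0.0], [-0.001, 0.001, -1.0]]
ft_force: [0.8, 1.5, 0.5]
grip_width: 0.0853
gripper_force: 0.0
time_s: 2.13
position: [0.4566, -0.0501, 0.1662]
tool_rot: [[-0.909, 0.416, -0.0], [0.416, 0.909, 0.0], [0.0, 0.0, -1.0]]
ft_force: [0.9, 0.4, -0.2]
grip_width: 0.085
gripper_force: 0.0
2.1333 [ 0.45658445 -0.05010478  0.16620765] [[-0.909  0.416 -0.   ]
 [ 0.416  0.909  0.   ]
 [ 0.     0.    -1.   ]]
to cup, tool cm [-1.83852146 -2.22866261 13.22016838]
```

```bash
python3 -m crank '[8.5,-1.0,-1.2,0,0, 8.5,-0.3,-0.5,1,0, 8.5,0,0,1,0, 8.5,0,0,1,0, 8.5,0,0,0,0, 8.5,0,0,0,0, 8.5,0,0,0,0, 8.5,0,0,0,0]'
python3 - <<'E'
from m import *
s=env.observe(); R=np.array(s['tool_rot'])
p=shot('wrist','w1.png')
print('to cup, tool cm',100*R.T@(np.array([.464,-.078,.034])-s['position']))
h=cv2.cvtColor(p['color'],cv2.COLOR_RGB2HSV).astype(int)
print('proj cup top',proj(p,[.464,-.078,.075]))
print(spotter.look_for(p,'orange_cup'))
ex=np.eye(3)
def hull(x,y): return np.array([proj(p,q) for z in(0,.075) for q in circ(np.array([x,y,z]),.03,ex[0],ex[1])])
k,st,c=comp((h[...,1]>150)&(h[...,2]>120)&(h[...,0]<45),proj(p,[.464,-.078,.06])); print(st)
o=moms(cv2.moments(k.astype(np.uint8),True)); r=least_squares(lambda v:(mom(hull(*v))-o),[.464,-.078]); print(r.x,r.fun)
E
```

```text
time_s: 2.8
position: [0.4614, -0.069, 0.137]
tool_rot: [[-0.91, 0.416, 0.001], [0.416, 0.91, -0.001], [-0.001, 0.0, -1.0]]
ft_force: [0.4, 0.1, -0.2]
grip_width: 0.0848
gripper_force: 0.0
to cup, tool cm [-0.60141689 -0.71379071 10.30040819]
proj cup top [311.3268602  259.99834117]
[{'at': [0.8425, 0.2229], 'score': 0.81}, {'at': [0.5798, 0.7277], 'score': 0.71}, {'at': [0.4845, 0.5252], 'score': 0.68}]
[ 261  193   97  112 8388]
[ 0.46369582 -0.07948471] [ 0.14048519 -0.07404135 -0.2140544   0.12038672 -0.72790807]
```

View pics/w1.png

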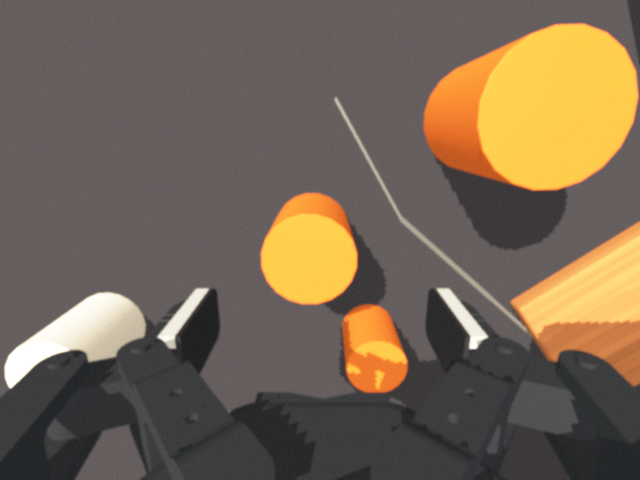

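```bash
python3 -m crank '[8.5,-0.66,-0.85,0,0, 8.5,0,0,2,0, 8.5,0,0,2.5,0, 8.5,0,0,2.5,0, 8.5,0,0,2,0, 8.5,0,0,1.3,0, 8.5,0,0,0,0, 8.5,0,0,0,0]'
python3 -m crank '[5.5,0,0,0,0, 5.5,0,0,0,0, 5.5,0,0,0,0, 5.5,0,0,0,0, 5.5,0,0,0,0, 5.5,0,0,0,0, 5.5,0,0,0,0, 5.5,0,0,0,0]' 20
```

```text
time_s: 3.57
position: [0.4637, -0.08, 0.0333]
tool_rot: [[-0.909, 0.416, -0.001], [0.416, 0.909, 0.0], [0.001, -0.0, -1.0]]
ft_force: [-0.3, 0.5, 0.4]
grip_width: 0.085
gripper_force: 0.0
time_s: 4.23
position: [0.4642, -0.0798, 0.0345]
tool_rot: [[-0.91, 0.416, 0.002], [0.416, 0.91, -0.001], [-0.003, -0.0, -1.0]]
ft_force: [-0.2, -1.3, 6.2]
grip_width: 0.0598
gripper_force: 21.1
```

```bash
python3 -m crank '[5.5,0,0,-1,0, 5.5,0,0,-2.5,0, 5.5,0,0,-3,0, 5.5,0,0,-3,0.08, 5.5,0,0,-3,0.11, 5.5,0,0,-2.5,0.11, 5.5,0,0,-1.5,0.11, 5.5,0,0,0,0.11]'
python3 -m crank '[5.5,0,0,0,0.11, 5.5,0,0,0,0.11, 5.5,0,0,0,0.11, 5.5,0,0,0,0.04, 5.5,0,0,0,0, 5.5,0,0,0,0, 5.5,0,0,0,0, 5.5,0,0,0,0]'
python3 - <<'E'
from h import *
s=env.observe(); R=np.array(s['tool_rot']); print(s['q'],'tool y az',np.degrees(np.arctan2(R[1,1],R[0,1])))
print('to pre-insert, cm',100*R.T@(np.array([.643,.130,.2])-s['position']))
E
```

```text
time_s: 4.9
position: [0.4645, -0.0798, 0.202]
tool_rot: [[-0.578, 0.816, 0.006], [0.816, 0.578, -0.003], [-0.006, 0.004, -1.0]]
ft_force: [0.1, -0.1, -2.6]
grip_width: 0.0597
gripper_force: 22.8
time_s: 5.57
position: [0.4635, -0.0794, 0.1984]
tool_rot: [[-0.25, 0.968, 0.0], [0.968, 0.25, -0.0], [-0.0, 0.0, -1.0]]
ft_force: [0.4, -0.1, -1.5]
grip_width: 0.0597
gripper_force: 22.8
[-2.41916298e+01  1.55451765e+01  8.97054700e+01 -1.08208547e-03
  7.47444944e+01 -3.86913783e+01] tool y az 14.500033315982149
to pre-insert, cm [15.77884351 22.62343019 -0.15935856]
```

```bash
python3 -m crank '[5.5,0.6,0.9,0,0, 5.5,1.5,2.1,0,0, 5.5,1.9,2.7,0,0, 5.5,1.9,2.7,0,0, 5.5,1.9,2.7,0,0, 5.5,1.9,2.7,0,0, 5.5,1.9,2.7,0,0, 5.5,1.8,2.6,0,0]'
python3 -m crank '[5.5,1.4,2.1,0,0, 5.5,0.7,1.1,0,0, 5.5,0.3,0.3,0,0, 5.5,0,0,0,0, 5.5,0,0,0,0, 5.5,0,0,0,0, 5.5,0,0,0,0, 5.5,0,0,0,0]'
cat > c.py <<'E'
from m import *
# fit held cup (mouth centre, tilt in the peg plane) from scene + wrist silhouettes in peg plane coordinates
B=np.array([.6285,.186,.018]); az=np.radians(-75.5); U=np.array([np.cos(az),np.sin(az),0]); W=np.array([0,0,1.]); Y=np.cross(W,U)
def st():
    s=env.observe(); d=np.array(s['position'])-B; R=np.array(s['tool_rot'])
    print('t',s['time_s'],'TCP u,y,w mm',np.round([1e3*d@U,1e3*d@Y,1e3*d[2]],1),'f u,y,w',np.round([np.dot(s['ft_force'],v) for v in(U,Y,W)],1),'grip',round(s['grip_width'],4),round(s['gripper_force'],1)); return s
def crop(fn,n='scene',X=(.64,.15,.08),r=(75,65),f=4.5):
    p=shot(n); a=proj(p,X).astype(int); x0,y0=np.maximum(a-r,0); c=p['color'][y0:y0+2*r[1],x0:x0+2*r[0]]
    cv2.imwrite('pics/'+fn,cv2.resize(c,None,fx=f,fy=f,interpolation=cv2.INTER_CUBIC)[:,:,::-1]); print('origin',x0,y0); return p
E
python3 - <<'E'
from c import *
s=st(); p=crop('s2.png',X=(.64,.14,.12))
print('pred mouth/top px',proj(p,np.array(s['position'])-[0,0,.0345]),proj(p,np.array(s['position'])+[0,0,.0405]))
E
```

```text
time_s: 6.23
position: [0.6161, 0.1004, 0.1981]
tool_rot: [[-0.25, 0.968, -0.0], [0.968, 0.25, 0.0], [0.0, -0.0, -1.0]]
ft_force: [0.1, -0.9, -2.0]
grip_width: 0.0602
gripper_force: 22.8
time_s: 6.9
position: [0.6428, 0.1293, 0.1987]
tool_rot: [[-0.249, 0.969, 0.0], [0.969, 0.249, -0.0], [-0.0, 0.0, -1.0]]
ft_force: [-0.0, 0.6, -2.1]
grip_width: 0.06
gripper_force: 22.8
t 6.9 TCP u,y,w mm [ 58.5  -0.4 180.7] f u,y,w [-0.6  0.1 -2.1] grip 0.06 22.8
origin 301 210
pred mouth/top px [371.82211985 261.38829194] [375.41242018 235.79679442]
```

View pics/s2.png

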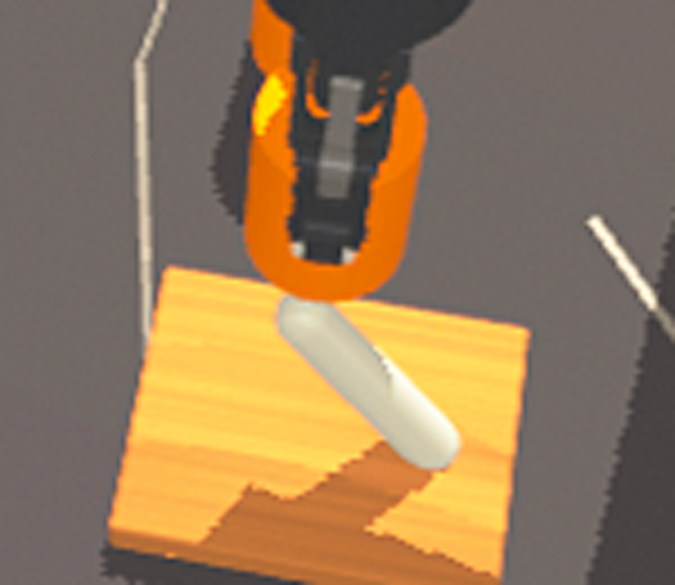

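```bash
python3 -m crank '[5.5,0,0,0.7,0, 5.5,0,0,1.2,0, 5.5,0,0,1.2,0, 5.5,0,0,1.2,0, 5.5,0,0,1.2,0, 5.5,0,0,0.9,0, 5.5,0,0,0.5,0, 5.5,0,0,0.3,0]'
python3 -m crank '[5.5,-0.3,0,0,0, 5.5,-0.3,0,0,0, 5.5,-0.2,0,0,0, 5.5,-0.2,0,0,0, 5.5,0,0,0,0, 5.5,0,0,0,0, 5.5,0,0,0,0, 5.5,0,0,0,0]'
python3 - <<'E'
from c import *
s=st()
E
```

```text
time_s: 7.62
position: [0.6428, 0.1298, 0.1255]
tool_rot: [[-0.249, 0.968, -0.001], [0.968, 0.249, -0.0], [0.0, -0.001, -1.0]]
ft_force: [-0.1, 0.1, -1.3]
grip_width: 0.0597
gripper_force: 22.8
time_s: 8.28
position: [0.6456, 0.1204, 0.1267]
tool_rot: [[-0.249, 0.968, 0.001], [0.968, 0.249, 0.0], [-0.0, 0.001, -1.0]]
ft_force: [-1.4, 1.4, 1.3]
grip_width: 0.0602
gripper_force: 22.9
t 8.2833 TCP u,y,w mm [6.780e+01 1.000e-01 1.087e+02] f u,y,w [-1.7 -1.   1.3] grip 0.0602 22.9
```

```bash
python3 -m crank '[5.5,-0.22,0,0.14,0, 5.5,-0.22,0,0.14,0, 5.5,-0.22,0,0.14,0, 5.5,-0.22,0,0.14,0, 5.5,0,0,0,0, 5.5,0,0,0,0, 5.5,0,0,0,0, 5.5,0,0,0,0]'
python3 - <<'E'
from c import *
s=st(); crop('s3.png',X=(.64,.14,.12),r=(60,55))
E
```

```text
time_s: 8.95
position: [0.6476, 0.1115, 0.1205]
tool_rot: [[-0.249, 0.968, -0.001], [0.968, 0.249, -0.0], [-0.0, -0.001, -1.0]]
ft_force: [0.8, 0.4, -1.0]
grip_width: 0.0592
gripper_force: 21.7
t 8.95 TCP u,y,w mm [ 76.9  -0.2 102.5] f u,y,w [-0.2  0.9 -1. ] grip 0.0592 21.7
origin 316 220
```

View pics/s3.png

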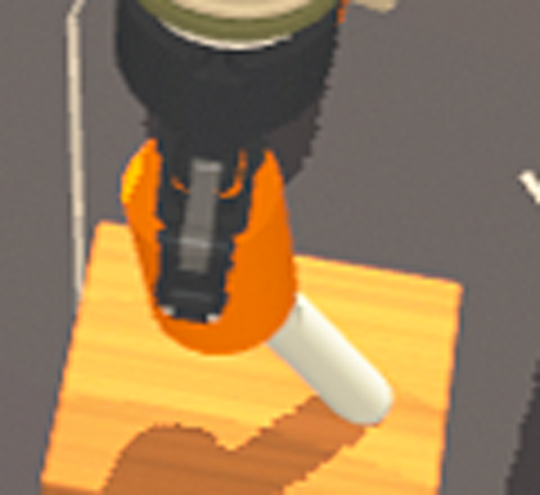

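```bash
python3 -m crank '[5.5,-0.19,0,0.17,0, 5.5,-0.19,0,0.17,0, 5.5,-0.19,0,0.17,0, 5.5,-0.19,0,0.17,0, 5.5,-0.2,0,0.26,0, 5.5,-0.2,0,0.27,0, 5.5,-0.2,0,0.27,0, 5.5,0,0,0,0]'
python3 -m crank '[5.5,-0.1,0,0.15,0, 5.5,-0.1,0,0.15,0, 5.5,-0.06,0,0.15,0, 5.5,0,0,0,0, 5.5,0,0,0,0, 5.5,0,0,0,0, 5.5,0,0,0,0, 5.5,0,0,0,0]'
python3 - <<'E'
from c import *
s=st(); crop('s4.png',X=(.64,.14,.12),r=(60,55))
E
```

```text
time_s: 9.67
position: [0.6509, 0.098, 0.1051]
tool_rot: [[-0.249, 0.969, -0.001], [0.969, 0.249, -0.0], [0.0, -0.001, -1.0]]
ft_force: [-0.1, 1.0, -0.2]
grip_width: 0.0592
gripper_force: 21.6
time_s: 10.33
position: [0.6516, 0.096, 0.1013]
tool_rot: [[-0.249, 0.968, -0.0], [0.968, 0.249, -0.0], [-0.0, -0.0, -1.0]]
ft_force: [0.0, 0.7, -0.8]
grip_width: 0.0591
gripper_force: 21.8
t 10.3333 TCP u,y,w mm [92.9 -0.1 83.3] f u,y,w [-0.6  0.2 -0.8] grip 0.0591 21.8
origin 316 220
```

View pics/s4.png

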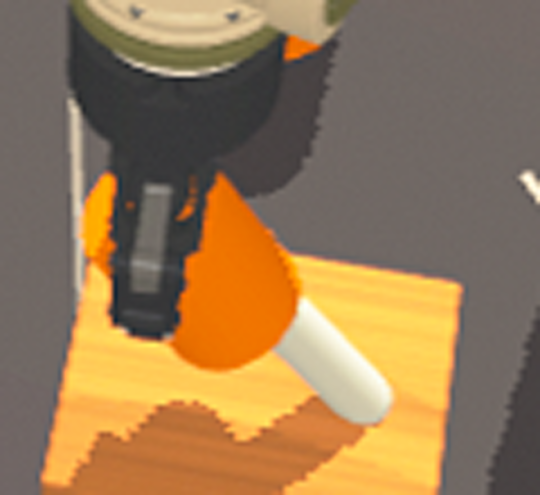

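```bash
python3 -m crank '[5.5,0.2,0,0.2,0, 5.5,0.35,0,0.4,0, 5.5,0.32,0,0.43,0, 5.5,0.3,0,0.43,0, 5.5,0.3,0,0.43,0, 5.5,0.3,0,0.42,0, 5.5,0.2,0,0.3,0, 5.5,0,0,0,0]'
python3 - <<'E'
from c import *
s=st(); crop('s5.png',X=(.64,.14,.1),r=(60,55))
E
```

```text
time_s: 11.05
position: [0.6463, 0.1156, 0.0744]
tool_rot: [[-0.25, 0.968, -0.001], [0.968, 0.25, 0.0], [0.0, -0.001, -1.0]]
ft_force: [-0.8, -0.7, -1.7]
grip_width: 0.0587
gripper_force: 22.0
t 11.05 TCP u,y,w mm [72.6 -0.4 56.4] f u,y,w [ 0.4 -1.  -1.7] grip 0.0587 22.0
origin 315 226
```

View pics/s5.png

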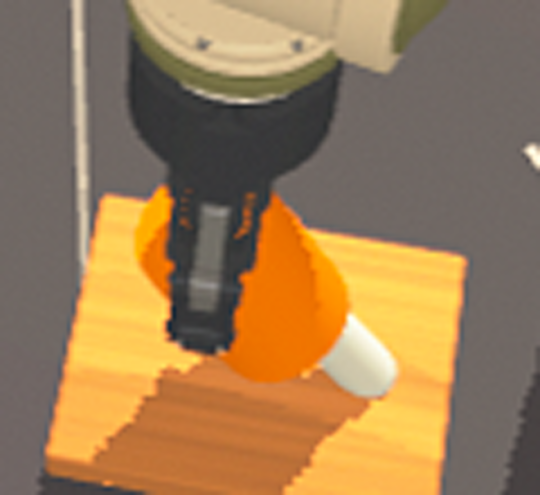

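```bash
python3 -m crank '[5.5,0.06,0,0.08,0, 5.5,0.06,0,0.08,0, 5.5,0.06,0,0.08,0, 5.5,0.06,0,0.08,0, 5.5,0,0,0,0, 5.5,0,0,0,0, 5.5,0,0,0,0, 5.5,0,0,0,0]'
python3 -m crank '[5.5,0.06,0,0.08,0, 5.5,0.06,0,0.08,0, 5.5,0.06,0,0.08,0, 5.5,0,0,0,0, 5.5,0,0,0,0, 5.5,0,0,0,0, 5.5,0,0,0,0, 5.5,0,0,0,0]'
python3 -c "
from c import *
st()"
```

```text
time_s: 11.77
position: [0.6467, 0.1166, 0.0732]
tool_rot: [[-0.249, 0.969, 0.002], [0.969, 0.249, -0.001], [-0.002, 0.001, -1.0]]
ft_force: [-1.7, -5.0, 5.9]
grip_width: 0.0593
gripper_force: 22.0
time_s: 12.43
position: [0.6466, 0.118, 0.0716]
tool_rot: [[-0.249, 0.969, 0.003], [0.969, 0.249, -0.002], [-0.002, 0.002, -1.0]]
ft_force: [-3.4, -6.9, 10.0]
grip_width: 0.0588
gripper_force: 19.2
t 12.4333 TCP u,y,w mm [70.4  0.5 53.6] f u,y,w [ 5.8 -5.  10. ] grip 0.0588 19.2
```

```bash
python3 -m crank '[5.5,-0.1,0,-0.12,0, 5.5,-0.06,0,-0.1,0, 5.5,0,0,0,0, 5.5,0,0,0,0, 7,0,0,0,0, 8.5,0,0,0,0, 8.5,0,0,0,0, 8.5,0,0,0,0]'
python3 -m crank '[8.5,0,0,0,0, 8.5,0,0,0,0, 8.5,0,0,0,0, 8.5,0,0,0,0, 8.5,0,0,0,0, 8.5,0,0,0,0, 8.5,0,0,0,0, 8.5,0,0,0,0]'
python3 - <<'E'
from c import *
st(); crop('s6.png',X=(.64,.14,.1),r=(60,55))
E
```

```text
time_s: 13.1
position: [0.6461, 0.1178, 0.0717]
tool_rot: [[-0.249, 0.968, -0.0], [0.968, 0.249, 0.0], [0.0, -0.0, -1.0]]
ft_force: [-0.4, -0.3, -0.7]
grip_width: 0.0852
gripper_force: 0.0
time_s: 13.77
position: [0.6462, 0.1176, 0.0719]
tool_rot: [[-0.249, 0.968, 0.0], [0.968, 0.249, -0.0], [-0.0, 0.0, -1.0]]
ft_force: [-0.5, 0.3, 0.2]
grip_width: 0.0847
gripper_force: 0.0
t 13.7667 TCP u,y,w mm [70.6 -0.  53.9] f u,y,w [-0.4 -0.4  0.2] grip 0.0847 0.0
origin 315 226
```

View pics/s6.png

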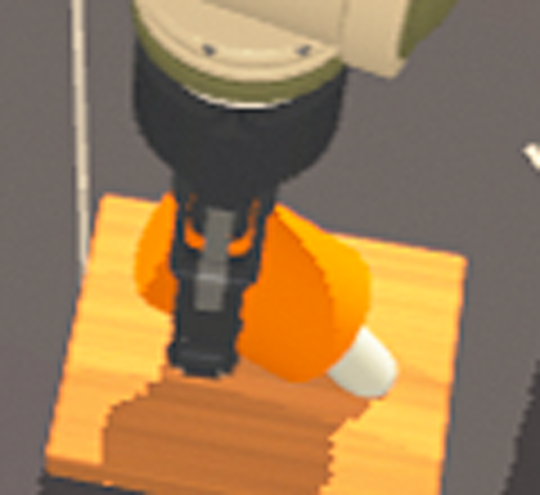

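The cup hangs at home on the peg, aligned with it, and the fingers are open. I'll retreat straight up and check.

```bash
python3 -m crank '[8.5,0,0,-0.5,0, 8.5,0,0,-1,0, 8.5,0,0,-2,0, 8.5,0,0,-2.5,0, 8.5,0,0,-3,0, 8.5,0,0,-3,0, 8.5,0,0,-2,0, 8.5,0,0,-1,0]'
python3 -m crank '[8.5,0,0,0,0, 8.5,0,0,0,0, 8.5,0,0,0,0, 8.5,0,0,0,0, 8.5,0,0,0,0, 8.5,0,0,0,0, 8.5,0,0,0,0, 8.5,0,0,0,0]'
python3 - <<'E'
from c import *
st(); crop('s7.png',X=(.64,.14,.1),r=(60,55))
E
```

```text
time_s: 14.48
position: [0.6468, 0.1177, 0.2264]
tool_rot: [[-0.249, 0.968, 0.006], [0.968, 0.249, 0.0], [-0.001, 0.006, -1.0]]
ft_force: [-0.3, 0.6, 0.0]
grip_width: 0.0852
gripper_force: 0.0
time_s: 15.15
position: [0.6462, 0.1176, 0.2217]
tool_rot: [[-0.249, 0.968, -0.0], [0.968, 0.249, -0.0], [0.0, -0.0, -1.0]]
ft_force: [0.6, 0.8, 0.4]
grip_width: 0.0854
gripper_force: 0.0
t 15.15 TCP u,y,w mm [ 70.6  -0.  203.7] f u,y,w [-0.6  0.8  0.4] grip 0.0854 0.0
origin 315 226
```

View pics/s7.png

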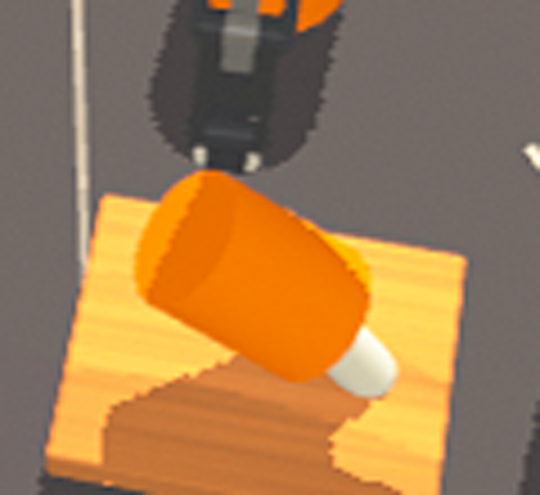

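```bash
python3 -c "
from rig import env
print(env.close_job())"
```

```text
the job is handed in; nothing more can be done
None
```

The orange cup was slid down until it seated on the peg while still gripped, then released; the last picture shows it hanging in line with the peg with the gripper clear, and I handed the job in at about 15 s (no verdict was returned).

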